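# Roll a turning blank into the V-cradle

### The arm

A 7-joint arm with a two-finger parallel gripper is mounted at the origin on the work surface. World frame = base frame: x ahead of the robot, y to its left, z up, the work surface at z = 0. Lengths are in m, angles in rad, forces in N, time in s.
With the tool pointing down it reaches from about 0.4 to 0.85 m from the base axis. Payload 10.4 kg.
Tool frame: the origin (TCP) lies midway between the tips of the shut fingers; the grasp point (between the pads) lies 19 mm behind it; z points along the fingers, y is the direction in which the jaws open and shut (so a half turn about z gives the same grasp; the last joint's range is limited). The gripper opens to 85 mm and grips with 20 to 120 N. Pads are 22 mm wide; open, the fingers measure 114 mm over their backs; the gripper's body (76 mm by 85 mm) begins 54 mm behind the grasp point. The pads swing forward as they close: fully open they stand 13 mm farther back than shut.
Start: joints at [-1.34, 0.332, -0.065, 1.46, 0.022, 1.35, -0.088], TCP at [0.157, 0.605, 0.203] pointing down, gripper open.
Joint ranges: [-2.6, 2.6], [-0.5, 2.12], [-1.47, 1.34], [0.16, 2.42], [-1.27, 4.41], [0.06, 2.06], [-2.6, 2.6]. Speed limits (rad/s): [2.22, 2.22, 2.79, 2.79, 3.14, 3.14, 3.14].

### API

Orientations are given as a unit quaternion [x, y, z, w].
In Python, from workcell import manip, camera, camera_info, workorder, nets gives the robot as it stands.
- The arm moves only by the tool apply_moves, never from a script. Its argument "commands" is a list of rows, each a list of 5 numbers: the shift along the tool's x, y, z in m, then the turn about the tool's z in degrees, then the gripper command: -1 is fully open, 1 is shut, values between are in proportion. A call has 1 to 5 rows; each row shifts and turns the pose as measured when the row begins, along the tool's axes as they then stand; what a row does not reach is not made up. A row lasts 1/12 s, in which the tool goes at most 41.7 mm and 7.16 degrees, less where a joint would pass 70% of its speed; a pose out of reach is approached as far as the arm can. A call is refused whole if a number of a shift passes 0.0417 or a number of a turn 7.16, either way. A call with a gripper value outside its range is refused whole. The fingers move at their own pace and stop on an object; "squeeze" is the grip in N (left out, the last holds). Time passes only in rows, so rows that do not move let the fingers close. It gives the time, the measured TCP pose, the force and the opening at its end, in the units of the state.
- manip.get_obs(): the state, without advancing time (a new reading comes with each control period).
- camera(name): name is "scene" or "top" or "wrist"; returns (picture, depth): 384x512x3 uint8, red, green, blue; 384x512 float32, m along the optical axis (not along the pixel's ray), 0 where there is no reading.
- camera_info(name): a dict with "camera_matrix" (3x3 intrinsics, pixels), "xyz" and "rotation" of the camera in the world; the wrist camera has in their place "T_tool_cam" (4x4, takes a point from camera to tool coordinates, whose origin is the TCP and whose axes are the flange's). Camera axes: x right, y down, z forward; pixel columns grow to the right and rows downward; lengths in m; the calibration is good to about 2 mm. A picture is of the moment at which its call begins: read the wrist's pose just before it. camera_info takes no time and is no camera call.
- workorder.hand_in(): hands the job in, once; it reports no verdict.
Trained networks look in the newest picture that a camera, given by its name, has taken for a name from the list of things; names that differ only in an ending like _2 or _b are one class to them, and where a whole thing is asked for, a point or a joint stands for the part that bears it (a point fixed in the world has none). Each returns a list of dicts, best first, with "conf" (0 to 1); they miss things now and then, are a little off and sometimes report something else, mostly with a low value. They report only what shows in the picture. A call takes as long as a camera call. They do not tell look-alikes from the thing itself.
- nets.look_for(camera, thing): "rect" ([left, top, width, height] in pixels, round what is visible of it).
- nets.place_of(camera, thing): "xy" ([column, row] in pixels: a listed point, or the origin of a listed thing).
The state is a dict: "clock": time; "joint_pos": joint angles; "joint_velocities": joint speeds; "tau": joint torques, N m; "position": TCP position; "ee_rot": TCP orientation; "ft_force": force on the tool from outside, world axes, zero at the start; "torque": the same for the moment, N m; "grip_width": opening from 0.0 (shut) to 1.0 (fully open).
Only numpy, scipy, OpenCV 4.12 (cv2) and the standard library are available. Lean on these libraries where they do the work, as an engineer would, in place of code of your own. Each camera call takes 0.05 s, during which the arm holds its last target. There are 200 camera calls.

### The job

Without picking it up, roll the loose round wooden blank along the bench, pushing it by its side with the fingertips, up the cradle's ramp and over the crest so that it drops into the V. Push it endwise along the V until its far end rests against the end stop, then let go and move clear. Leave all the other things on the bench where they are.

Things in the scene. Friction and masses are not known exactly. Their poses are not given: they have to be found in the camera images.
- blank: Loose plain round bar of pale wood lying on its side, 50 mm in diameter, 160 mm long, about 0.15 to 0.3 kg, a dark cross on each end. Origin: middle of its axis, 25 mm above the bench at first. Its x axis runs along the bar, at first away from the robot, within 0.2 rad of the cradle's x; y and z turn as it rolls. It rolls easily and stops soon after it is let go; its wood is smooth.
- cradle: Plywood V-cradle screwed to the bench, to the robot's right of the blank. Origin on the bench under the bottom line of the V, midway along it; x along the V, away from the robot; y across it, towards the blank; z up. The V is 200 mm long (x -100 to 100 mm), its bottom 3 mm above the bench, both sides sloping 30 degrees; the side away from the blank rises to 27 mm at y = -42 mm. Near end open.
- crest (a point): Middle of the V's top edge on the blank's side: cradle y = 18 mm, 13.4 mm above the bench, as long as the V. From here the ramp falls towards the blank to bench level at cradle y = 90 mm. Axes as the cradle's.
- stop (a point): Centre of the near face of the end stop, at cradle x = 100 mm, y = -4.5 mm, 31 mm above the bench. The stop is a dark wooden block across the V's far end, 62 mm high, 16 mm thick, from cradle y = -47 to 38 mm. Axes as the cradle's.
- seat (a point): Where the middle of the blank's axis lies when it is seated in the V and touches the stop: cradle x = 20 mm, y = 0, 32 mm above the bench. Axes as the cradle's.
- finial: Bystander, loose: small dark turned finial standing upright, 44 mm across the foot, 82 mm high, beyond the cradle on the robot's right. Origin under its foot.
- wax: Bystander, loose: small jar with a metal cap, 48 mm across, 50 mm high, on the robot's right. Origin under its foot.
- offcut: Bystander, loose: short round offcut of pale wood standing on end, 42 mm across, 55 mm high, on the robot's right. Origin under its foot.
- bowl: Bystander, loose: wooden bowl, 130 mm across, 55 mm high, beyond the blank on the robot's left. Origin under its foot.
- sanding_block: Bystander, loose: low cork block 60 x 95 x 26 mm lying near the robot on its right. Origin under its middle.
- mallet: Bystander, loose: dark round carver's mallet standing on its head, 84 mm across, 214 mm high, beyond the blank and cradle. Origin under its foot.
- square_blank: Bystander, loose: square pale wooden blank 160 x 45 x 45 mm lying to the robot's left of the round one. Origin under its middle, x along it.
Not all that is in view belongs to the job. Leave any orange or purple look-alike of the blank alone.

How it is judged:
On the way:
1. the round blank rolls: it has turned by at least about a quarter turn about its own axis (angle between blank's own z axis and vertical above 1.4 rad), for 0.05 s.
At the end, for the whole second after the job is handed in: The blank lies at rest in the bottom of the V (axis within 4 mm of the V's middle and within 3 mm of its seated height of 32 mm, along the V within 0.05 rad), its far end within 4 mm of the end stop (y of blank in the frame of cradle between -0.004 and 0.004 m and z of blank in the frame of cradle between 0.029 and 0.035 m and x of blank in the frame of cradle between 0.016 and 0.023 m and angle between the x axis of blank and the x axis of cradle, either way round below 0.05 rad and linear speed of blank below 0.01 m/s and angular speed of blank below 0.15 rad/s); the robot touches nothing.
It fails at once if the blank is lifted off the bench, ramp or cradle ((y of blank in the frame of cradle above 0.12 m and z of blank in the frame of cradle above 0.038 m) or z of blank in the frame of cradle above 0.058 m or angle between blank's own x axis and vertical below 1.27 rad or angle between blank's own x axis and vertical above 1.87 rad).
It fails at once if another thing on the bench is moved by more than 20 mm or knocked over (distance of any of finial, wax, offcut, bowl, sanding_block, mallet, square_blank from where it was at the start of the episode above 0.02 m or angle between any of finial, wax, offcut, bowl, sanding_block, mallet, square_blank's own z axis and vertical above 0.5 rad).
It also fails if it takes over 46 s, if anything falls off the work surface, if the arm or the gripper's body presses on something with over 40 N, if the wrist force passes 120 N, or if a joint passes its speed limit or range.

## Working session

There is one attempt and no reset: what is moved stays moved. The work goes in short steps, Python scripts to look and compute and a tool call to move; the robot and the scene stay as the last step left them, time stands still between calls to the robot, and variables do not carry over. Pictures are saved under pics/ and viewed, about 8 in all and at most 12, crops included, and the job is handed in when it is done.

Besides the shell and the picture viewer there is one more tool, called after "Call:" in YAML: its name, and indented under it one key for each argument. apply_moves: Moves the arm, as the interface text tells. Its arguments: {"type":"object","properties":{"commands":{"type":"array","items":{"type":"array","items":{"type":"number"}}},"squeeze":{"type":"number"}},"required":["commands"]}

```bash
mkdir -p pics; cat > h.py <<'E'
import numpy as np, cv2
from scipy.spatial.transform import Rotation as R
from workcell import manip, camera, camera_info, workorder, nets
def info(n):
    c=camera_info(n); K=np.array(c["camera_matrix"])
    if n=="wrist":
        o=manip.get_obs(); T=np.eye(4); T[:3,:3]=R.from_quat(o["ee_rot"]).as_matrix(); T[:3,3]=o["position"]
        T=T@np.array(c["T_tool_cam"]); return K,T[:3,:3],T[:3,3]
    Rm=np.array(c["rotation"]); 
    if Rm.shape!=(3,3): Rm=R.from_quat(Rm).as_matrix()
    return K,Rm,np.array(c["xyz"])
def cloud(n):
    K,Rm,t=info(n); im,d=camera(n)
    v,u=np.mgrid[:384,:512]
    p=np.stack([(u-K[0,2])/K[0,0]*d,(v-K[1,2])/K[1,1]*d,d],-1)
    P=p@Rm.T+t; P[d==0]=np.nan
    return im,P
def save(im,f): cv2.imwrite("pics/"+f,im[...,::-1])
E
python3 - <<'E'
from h import *
o=manip.get_obs(); print({k:np.round(v,3) for k,v in o.items()})
for n in("top","scene"):
    im,P=cloud(n); save(im,n+"0.png"); np.savez(n+"0.npz",im=im,P=P)
    for t in("blank","cradle","crest","stop","seat","square_blank"):
        r=nets.look_for(n,t); q=nets.place_of(n,t)
        for a in q[:3]:
            u,v=np.round(a["xy"]).astype(int); u=min(max(u,0),511);v=min(max(v,0),383); print(n,t,"pt",u,v,round(a["conf"],2),np.round(P[v,u],3))
        print([ (np.round(a["rect"]),round(a["conf"],2)) for a in r[:3]])
im1=cv2.imread("pics/top0.png");cv2.imwrite("pics/top0b.png",cv2.resize(im1,(800,600)))
E
```

```text
{'clock': np.float64(0.0), 'joint_pos': array([-1.34 ,  0.333, -0.065,  1.461,  0.022,  1.35 , -0.089]), 'joint_velocities': array([ 0.001, -0.001,  0.   , -0.001, -0.001, -0.001,  0.001]), 'tau': array([-0.0000e+00, -6.2543e+01,  4.9000e-02, -3.9163e+01,  1.6000e-02,
        9.0000e-03, -0.0000e+00]), 'position': array([0.157, 0.605, 0.203]), 'ee_rot': array([ 0.127,  0.992, -0.001, -0.   ]), 'ft_force': array([-0.692,  0.245,  0.407]), 'torque': array([-0.017, -0.032,  0.004]), 'grip_width': np.float64(1.004)}
top blank pt 204 247 0.97 [0.334 0.156 0.052]
top blank pt 130 301 0.79 [0.201 0.346 0.05 ]
top blank pt 217 177 0.59 [0.521 0.121 0.051]
[(array([207., 145.,  20.,  60.]), 0.89), (array([188., 218.,  35.,  61.]), 0.68), (array([103., 273.,  58.,  56.]), 0.68)]
top cradle pt 280 163 0.58 [ 0.568 -0.056  0.008]
[(array([240., 116.,  63.,  85.]), 0.92)]
top crest pt 270 165 0.81 [ 0.561 -0.026  0.013]
[(array([240., 116.,  62.,  84.]), 0.56)]
top stop pt 268 127 0.66 [ 0.668 -0.024  0.03 ]
[(array([239., 115.,  61.,  89.]), 0.91)]
top seat pt 274 153 0.71 [ 0.599 -0.04   0.003]
[... 368 characters left out ...]
]), 0.82), (array([244., 204.,  53.,  41.]), 0.71), (array([169., 154.,  17.,  16.]), 0.68)]
scene cradle pt 228 202 0.71 [ 0.563 -0.039  0.007]
[(array([186., 178.,  81.,  59.]), 0.93)]
scene crest pt 231 200 0.75 [ 0.551 -0.04   0.008]
[(array([189., 177.,  76.,  58.]), 0.83)]
scene stop pt 200 214 0.67 [ 0.684 -0.004  0.053]
scene stop pt 227 203 0.61 [ 0.569 -0.037  0.007]
[(array([182., 176.,  84.,  59.]), 0.88)]
scene seat pt 217 200 0.89 [ 0.59  -0.06   0.016]
scene seat pt 225 203 0.53 [ 0.571 -0.045  0.003]
[(array([186., 176.,  78.,  59.]), 0.91), (array([214., 134.,  38.,  19.]), 0.7)]
scene square_blank pt 348 271 0.93 [0.521 0.391 0.045]
[(array([322., 240.,  54.,  55.]), 0.64)]
```

View pics/top0b.png

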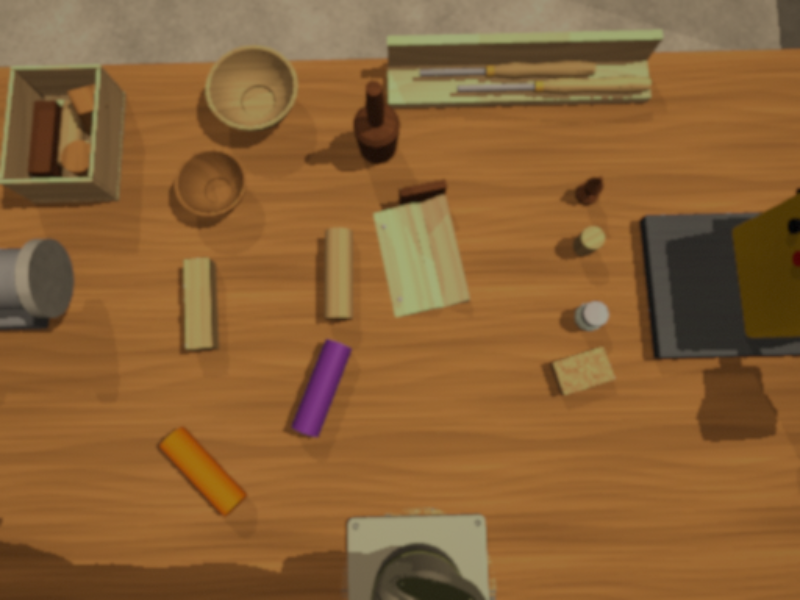

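```bash
python3 - <<'E'
from h import *
im=cv2.imread("pics/top0.png")
cv2.imwrite("pics/crop0.png",cv2.resize(im[100:330,90:320],(800,600) and None,fx=2.6,fy=2.6,interpolation=cv2.INTER_CUBIC))
E
```

```text
(no output)
```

View pics/crop0.png

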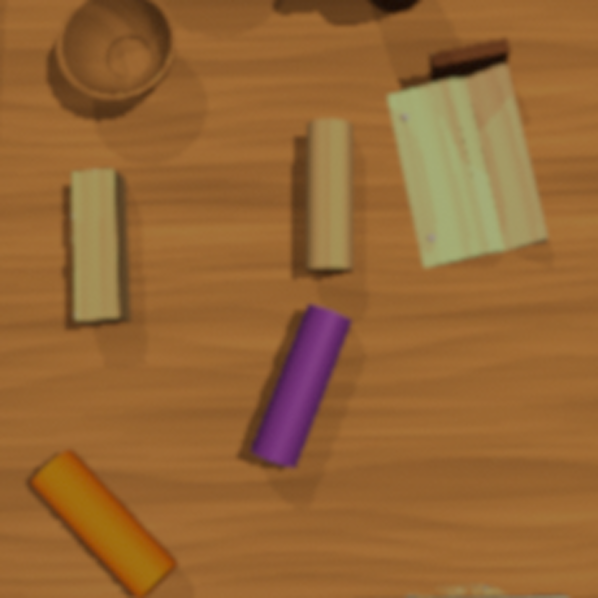

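The blank is the pale round bar at top (217,175). The purple bar at (204,247) and the orange one at (130,301) are look-alikes, and the one at (130,194) has a flat square face. The enlarged crop confirms this. Next I fit the poses from depth.

```bash
cat > fit.py <<'E'
from h import *
from scipy.optimize import least_squares
def hmap(x,y):
    s=np.tan(np.pi/6)
    z=np.where(y<0,3-y*s,np.where(y<18,3+y*s,13.4*(90-y)/72))
    return z
def fit_cradle(P,x0=(0.567,-0.045,0.2)):
    p=P.reshape(-1,3); p=p[np.isfinite(p).all(1)]
    def loc(a,q):
        c,s=np.cos(a[2]),np.sin(a[2]); d=(q[:,:2]-a[:2])*1000
        return c*d[:,0]+s*d[:,1],-s*d[:,0]+c*d[:,1]
    def edge(q,a):  # residual of top surface in V/ramp interior
        x,y=loc(a,q); return x,y
    a=np.array(x0)
    for k in range(4):
        x,y=loc(a,p); m=(abs(x)<85)&(y>-36)&(y<80)&(p[:,2]<.045)
        q=p[m]
        # position along x: stop's top (z~62)
        t=(p[:,2]>.056)&(p[:,2]<.07)&(abs(x-108)<25)&(y>-60)&(y<50)
        qt=p[t]
        def f(b):
            xx,yy=loc(b,q); r=(q[:,2]*1000-hmap(xx,yy))
            xt,yt=loc(b,qt)
            return np.r_[r/np.sqrt(len(r)),(xt.mean()-108)/3,(yt.mean()+4.5)/10] if len(qt) else r
        s=least_squares(f,a,loss="soft_l1",x_scale=[.01,.01,.1]); a=s.x
    x,y=loc(a,q);xt,yt=loc(a,qt)
    return a,(q[:,2]*1000-hmap(x,y)).std(),len(q),(xt.min(),xt.max(),yt.min(),yt.max()) if len(qt) else None
def fit_bar(P,c,r=.13,zmin=.03):
    p=P.reshape(-1,3); p=p[np.isfinite(p).all(1)]
    q=p[(np.hypot(p[:,0]-c[0],p[:,1]-c[1])<r)&(p[:,2]>zmin)&(p[:,2]<.06)]
    (cx,cy),(w,h),an=cv2.minAreaRect((q[:,:2]*1000).astype(np.float32))
    return q,(cx,cy,w,h,an)
E
python3 - <<'E'
from fit import *
for n in("top","scene"):
    P=np.load(n+"0.npz")["P"]
    print(n,*fit_cradle(P))
    q,b=fit_bar(P,(.525,.125),.11,.028); print(len(q),np.round(b,1),q.max(0),q.min(0))
    # circle cross-section fit
    def f(a):
        s,c=np.sin(a[1]),np.cos(a[1]); d=-s*(q[:,0]-.525)+c*(q[:,1]-a[0]); return np.hypot(d,q[:,2]-.025)-.025
    s=least_squares(f,[.125,0],loss="soft_l1",f_scale=.002); print("bar y@x=.525,yaw",s.x,np.std(s.fun))
    u=np.cos(s.x[1])*(q[:,0]-.525)+np.sin(s.x[1])*(q[:,1]-s.x[0]); print(np.percentile(u,[0,1,99,100]))
for t in("mallet","finial","bowl"):
    print(t,[(np.round(a["xy"]),round(a["conf"],2)) for a in nets.place_of("top",t)[:2]])
E
```

```text
top [ 0.56986609 -0.04435588  0.1799595 ] 1.9609520514594578 2388 (np.float64(99.95414227122228), np.float64(117.53919734411303), np.float64(-47.30005458736194), np.float64(37.34350159832951))
1037 [531.7 123.7  47.8 160.5  89.8] [0.61200226 0.14755972 0.0558713 ] [0.45145698 0.09944814 0.02822545]
bar y@x=.525,yaw [ 0.12462303 -0.00999504] 0.0018849735099250207
[-0.07367678 -0.07286017  0.08472175  0.08677405]
scene [ 0.57628444 -0.0414181   0.19655261] 1.7245275600331862 1505 (np.float64(97.5848511578449), np.float64(115.93227172139714), np.float64(-48.5089476224804), np.float64(36.83619949896706))
802 [517.1 133.3  50.8 201.5  86.4] [0.61717181 0.15477646 0.05372544] [0.4167921  0.10176722 0.02800786]
bar y@x=.525,yaw [ 0.12749961 -0.0084531 ] 0.0027172679476299318
[-0.10833664 -0.07273175  0.09083092  0.09223721]
mallet [(array([241.,  94.]), 0.94)]
finial [(array([372., 122.]), 0.73), (array([368., 240.]), 0.3)]
bowl [(array([139., 128.]), 0.64)]
```

```bash
cat > plan.py <<'E'
from h import *
def plan(tgt,yaw_deg,step=.038,turn=7,g=-1,n=15):
    o=manip.get_obs(); M=R.from_quat(o["ee_rot"]).as_matrix(); p=np.array(o["position"],float)
    a=np.degrees(np.arctan2(M[1,1],M[0,1])); tgt=np.array(tgt,float)
    print("t",round(o["clock"],2),"p",p.round(4),"yaw",round(a,2),"tilt",M[2].round(3),"F",np.round(o["ft_force"],1),"gw",round(o["grip_width"],2))
    rows=[]
    for i in range(n):
        d=tgt-p; L=np.linalg.norm(d); da=(a-yaw_deg+180)%360-180
        if L<.0008 and abs(da)<.3: break
        d=d*min(1,step/max(L,1e-9)); t=np.clip(da,-turn,turn)
        c,s=np.cos(np.radians(a)),np.sin(np.radians(a))
        # tool y=(c,s,0), x=(-s,c,0), z down
        rows.append([round(float(v),4) for v in(-s*d[0]+c*d[1],c*d[0]+s*d[1],-d[2],)]+[round(float(t),1),g])
        p=p+d; a-=t
    for i in range(0,len(rows),5): print(rows[i:i+5])
E
python3 -c "
from plan import *
plan((.535,.20,.12),0)"
```

```text
t 1.45 p [0.1569 0.605  0.2034] yaw 75.46 tilt [ 0.  0. -1.] F [ 0.3 -0.1  0.2] gw 1.0
[[-0.0317, -0.0201, 0.0057, 7.0, -1], [-0.0339, -0.0161, 0.0057, 7.0, -1], [-0.0357, -0.0119, 0.0057, 7.0, -1], [-0.0368, -0.0074, 0.0057, 7.0, -1], [-0.0375, -0.0029, 0.0057, 7.0, -1]]
[[-0.0375, 0.0017, 0.0057, 7.0, -1], [-0.0371, 0.0063, 0.0057, 7.0, -1], [-0.036, 0.0107, 0.0057, 7.0, -1], [-0.0344, 0.015, 0.0057, 7.0, -1], [-0.0324, 0.0191, 0.0057, 7.0, -1]]
[[-0.0298, 0.0229, 0.0057, 5.5, -1], [-0.0275, 0.0256, 0.0057, 0.0, -1], [-0.0275, 0.0256, 0.0057, 0.0, -1], [-0.0275, 0.0256, 0.0057, 0.0, -1], [-0.0205, 0.0191, 0.0042, 0.0, -1]]
```

Call:
apply_moves:
  commands:
    - [-0.032, -0.02, 0.004, 7, -1]
    - [-0.034, -0.016, 0.004, 7, -1]
    - [-0.036, -0.012, 0.004, 7, -1]
    - [-0.037, -0.007, 0.004, 7, -1]
    - [-0.0375, -0.003, 0.004, 7, -1]

```text
clock: 1.87
position: [0.281, 0.4694, 0.1819]
ee_rot: [0.42, 0.907, 0.001, -0.003]
ft_force: [1.1, 1.1, 0.5]
grip_width: 1.001
```

Call:
apply_moves:
  commands:
    - [-0.0375, 0.002, 0.004, 7, -1]
    - [-0.037, 0.006, 0.004, 7, -1]
    - [-0.036, 0.011, 0.004, 7, -1]
    - [-0.034, 0.015, 0.004, 7, -1]
    - [-0.032, 0.019, 0.004, 7, -1]

```text
clock: 2.28
position: [0.4128, 0.3245, 0.161]
ee_rot: [0.679, 0.734, 0.002, -0.004]
ft_force: [1.2, 1.3, -1.1]
grip_width: 1.0
```

```bash
python3 -c "
from plan import *
plan((.535,.20,.12),0)"
```

```text
t 2.28 p [0.4128 0.3245 0.161 ] yaw 4.46 tilt [ 0.008 -0.002 -1.   ] F [ 1.2  1.3 -1.1] gw 1.0
[[-0.0283, 0.0238, 0.0087, 4.5, -1], [-0.0264, 0.0259, 0.0087, 0.0, -1], [-0.0264, 0.0259, 0.0087, 0.0, -1], [-0.0264, 0.0259, 0.0087, 0.0, -1], [-0.0189, 0.0185, 0.0062, 0.0, -1]]
```

Call:
apply_moves:
  commands:
    - [-0.028, 0.024, 0.008, 4.5, -1]
    - [-0.026, 0.026, 0.008, 0, -1]
    - [-0.026, 0.026, 0.008, 0, -1]
    - [-0.026, 0.026, 0.008, 0, -1]
    - [-0.019, 0.019, 0.006, 0, -1]

```text
clock: 2.7
position: [0.5415, 0.1918, 0.1226]
ee_rot: [0.713, 0.701, 0.004, -0.003]
ft_force: [-0.3, 0.3, 0.2]
grip_width: 1.002
```

```bash
cat > bar.py <<'E'
from fit import *
def bar(n,c,zc=.025,rr=.1,zhi=.056,r0=0.):
    im,P=cloud(n); p=P.reshape(-1,3); p=p[np.isfinite(p).all(1)]
    q=p[(np.hypot(p[:,0]-c[0],p[:,1]-c[1])<rr)&(p[:,2]>zc+.006)&(p[:,2]<zc+.03)]
    f=lambda a:np.hypot(-np.sin(a[1])*(q[:,0]-c[0])+np.cos(a[1])*(q[:,1]-a[0]),q[:,2]-zc)-.025
    s=least_squares(f,[c[1],r0],loss="soft_l1",f_scale=.001)
    k=abs(s.fun)<.005; u=np.cos(s.x[1])*(q[k,0]-c[0])+np.sin(s.x[1])*(q[k,1]-s.x[0])
    print(n,"bar y@x",c[0],s.x[0].round(4),"yaw",s.x[1].round(3),"n",k.sum(),"ends",np.percentile(u,[1,99]).round(4),"std",s.fun[k].std().round(4))
    return im,P
E
python3 -c "
from plan import *
from bar import *
plan((.535,.185,.002),0)
im,P=bar('wrist',(.532,.125)); save(im,'w1.png')
im,P=bar('top',(.532,.125))
"
```

```text
t 2.7 p [0.5415 0.1918 0.1226] yaw -0.92 tilt [ 0.01   0.002 -1.   ] F [-0.3  0.3  0.2] gw 1.0
[[-0.0022, -0.002, 0.0379, -0.9, -1], [-0.0021, -0.0021, 0.0379, 0.0, -1], [-0.0021, -0.0021, 0.0379, 0.0, -1], [-0.0004, -0.0004, 0.0069, 0.0, -1]]
wrist bar y@x 0.532 0.1263 yaw -0.007 n 9855 ends [-0.0733  0.0783] std 0.0008
top bar y@x 0.532 0.1244 yaw -0.007 n 985 ends [-0.079   0.0782] std 0.0015
```

View pics/w1.png

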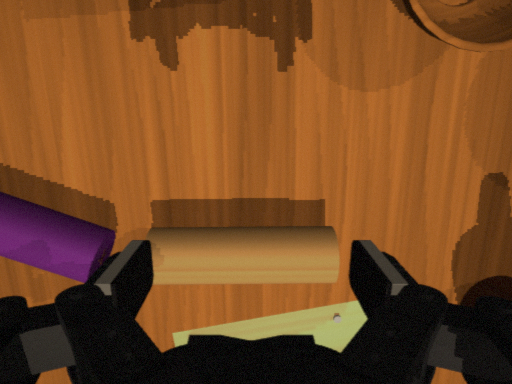

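Call:
apply_moves:
  commands:
    - [0.001, -0.002, 0.036, -0.9, -1]
    - [0, -0.002, 0.036, 0, -1]
    - [0, -0.001, 0.033, 0, -1]
    - [0, 0, 0.012, 0, -1]
    - [0, 0, 0, 0, -1]

```text
clock: 3.22
position: [0.5401, 0.1922, 0.0029]
ee_rot: [0.71, 0.705, 0.006, -0.002]
ft_force: [0.5, -0.6, 0.6]
grip_width: 1.001
```

```bash
python3 -c "
from plan import *
plan((.535,.163,.004),0)
im,_=cloud('scene')
save(cv2.resize(im[150:300,180:400],None,fx=3,fy=3),'s1.png')
"
```

```text
t 3.22 p [0.5401 0.1922 0.0029] yaw -0.42 tilt [ 0.012  0.007 -1.   ] F [ 0.5 -0.6  0.6] gw 1.0
[[-0.0293, -0.0049, -0.0011, -0.4, -1]]
```

View pics/s1.png

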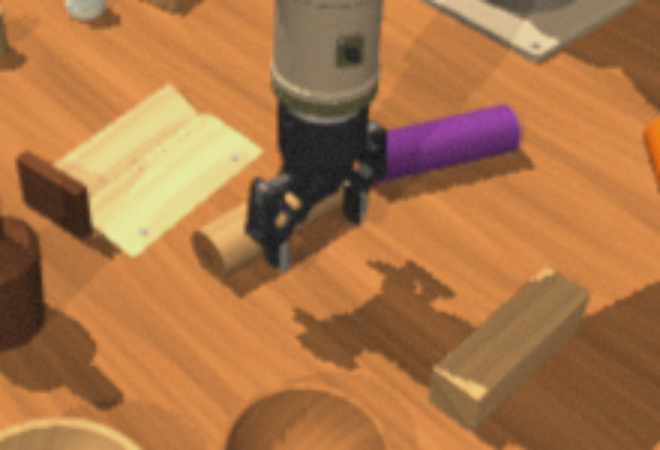

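Call:
apply_moves:
  commands:
    - [-0.015, 0, -0.001, -0.4, -1]
    - [-0.012, 0, 0, 0, -1]
    - [-0.008, 0, 0, -1.5, -1]
    - [-0.008, 0, 0, -1.5, -1]
    - [-0.008, 0, 0, -1.5, -1]

```text
clock: 3.68
position: [0.5435, 0.1437, 0.0105]
ee_rot: [0.676, 0.736, 0.011, -0.001]
ft_force: [-0.4, 0.0, -0.1]
grip_width: 0.999
```

Call:
apply_moves:
  commands:
    - [-0.008, 0, 0, -1.5, -1]
    - [-0.008, 0, 0, -1.5, -1]
    - [-0.008, 0, 0, -1.5, -1]
    - [-0.006, 0, 0, -1.5, -1]
    - [-0.004, 0, 0, -0.5, -1]

```text
clock: 4.1
position: [0.5529, 0.1074, 0.0184]
ee_rot: [0.632, 0.775, 0.016, 0.003]
ft_force: [1.1, -0.1, -0.1]
grip_width: 1.003
```

```bash
python3 -c "
from plan import *
from bar import *
plan((.536,.104,.006),10.6)
im,P=bar('wrist',(.54,.07),r0=.18)
im,P=bar('top',(.54,.07),r0=.18)
print(fit_cradle(P))
"
```

```text
t 4.1 p [0.5529 0.1074 0.0184] yaw 11.56 tilt [ 0.016  0.028 -0.999] F [ 1.1 -0.1 -0.1] gw 1.0
[[0.0, -0.0172, 0.0124, 1.0, -1]]
wrist bar y@x 0.54 0.1261 yaw -0.003 n 30723 ends [-0.0832  0.0691] std 0.0006Traceback (most recent call last):
  File "<string>", line 6, in <module>
    im,P=bar('top',(.54,.07),r0=.18)
         ~~~^^^^^^^^^^^^^^^^^^^^^^^^
  File "bar.py", line 8, in bar
    print(n,"bar y@x",c[0],s.x[0].round(4),"yaw",s.x[1].round(3),"n",k.sum(),"ends",np.percentile(u,[1,99]).round(4),"std",s.fun[k].std().round(4))
                                                                                    ~~~~~~~~~~~~~^^^^^^^^^^
    return _quantile_unchecked(
        a, q, axis, out, overwrite_input, method, keepdims, weights)
    return _ureduce(a,
                    func=_quantile_ureduce_func,
    ...<5 lines>...
                    overwrite_input=overwrite_input,
                    method=method)
    r = func(a, **kwargs)
    result = _quantile(arr,
                       quantiles=q,
    ...<2 lines>...
                       out=out,
                       weights=wgt)
    slices_having_nans = np.isnan(arr[-1, ...])
                                  ~~~^^^^^^^^^
IndexError: index -1 is out of bounds for axis 0 with size 0
```

```bash
python3 -c "
from bar import *
a,_=cloud('wrist'); b,P=cloud('scene')
save(np.hstack([cv2.resize(a,(400,300)),cv2.resize(b[150:300,180:380],(400,300))]),'c2.png')
"
```

```text
(no output)
```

View pics/c2.png

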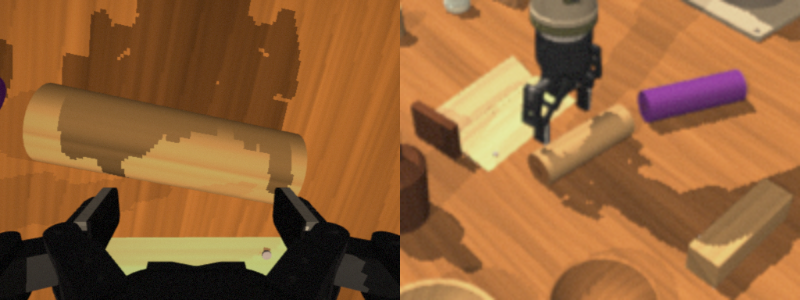

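```bash
python3 -c "
from bar import *
o=manip.get_obs(); print(o['position'],o['joint_pos'].round(3), o['ft_force'].round(1))
for n in('scene','top'):
    im,P=cloud(n); dark=im.max(-1)<75
    m=dark&(np.abs(P[...,0]-.55)<.09)&(np.abs(P[...,1]-.105)<.08)&(P[...,2]>.005)&(P[...,2]<.12)
    q=P[m]; print(n,len(q))
    for z in np.arange(.0,.12,.01):
        k=q[(q[:,2]>=z)&(q[:,2]<z+.01)]
        if len(k): print(round(z,3),len(k),k[:,:2].min(0).round(3),k[:,:2].max(0).round(3))
im,P=bar('top',(.532,.125))
"
```

```text
[0.5521307  0.10858892 0.01740064] [-0.583  0.37   0.374  1.867 -0.188  0.909  0.081] [ 0.5  0.1 -0.5]
scene 197
0.06 10 [0.509 0.095] [0.512 0.109]
0.07 21 [0.507 0.093] [0.608 0.126]
0.08 34 [0.506 0.094] [0.608 0.127]
0.09 26 [0.506 0.091] [0.608 0.127]
0.1 27 [0.48  0.084] [0.618 0.134]
0.11 79 [0.48  0.084] [0.625 0.135]
top 0Traceback (most recent call last):
  File "<string>", line 11, in <module>
    im,P=bar('top',(.532,.125))
         ~~~^^^^^^^^^^^^^^^^^^^
  File "bar.py", line 8, in bar
    print(n,"bar y@x",c[0],s.x[0].round(4),"yaw",s.x[1].round(3),"n",k.sum(),"ends",np.percentile(u,[1,99]).round(4),"std",s.fun[k].std().round(4))
                                                                                    ~~~~~~~~~~~~~^^^^^^^^^^
    return _quantile_unchecked(
        a, q, axis, out, overwrite_input, method, keepdims, weights)
    return _ureduce(a,
                    func=_quantile_ureduce_func,
    ...<5 lines>...
                    overwrite_input=overwrite_input,
                    method=method)
    r = func(a, **kwargs)
    result = _quantile(arr,
                       quantiles=q,
    ...<2 lines>...
                       out=out,
                       weights=wgt)
    slices_having_nans = np.isnan(arr[-1, ...])
                                  ~~~^^^^^^^^^
IndexError: index -1 is out of bounds for axis 0 with size 0
```

```bash
python3 -c "
from bar import *
im,P=cloud('scene'); sat=im.max(-1).astype(int)-im.min(-1)
m=(np.abs(P[...,0]-.55)<.1)&(np.abs(P[...,1]-.11)<.06)&(P[...,2]>.005)&(P[...,2]<.07)
v,u=np.where(m&(sat<35)); q=P[v,u]
print(len(q))
for a,b,p in list(zip(u,v,q))[::max(1,len(q)//25)]: print(a,b,im[b,a],p.round(3))
im,P=bar('scene',(.532,.125))
im,P=bar('wrist',(.532,.125))
"
```

```text
15
269 201 [50 36 31] [0.512 0.094 0.068]
269 202 [50 37 29] [0.511 0.093 0.063]
270 202 [23 21 27] [0.512 0.099 0.069]
271 202 [23 19 15] [0.51  0.101 0.069]
270 203 [48 34 28] [0.512 0.099 0.064]
271 203 [29 27 26] [0.512 0.103 0.067]
272 203 [32 31 34] [0.508 0.103 0.065]
273 203 [32 33 29] [0.51  0.109 0.07 ]
274 203 [68 60 52] [0.508 0.111 0.07 ]
272 204 [47 38 28] [0.509 0.105 0.063]
273 204 [40 34 34] [0.508 0.107 0.064]
274 204 [98 80 67] [0.508 0.111 0.066]
254 220 [112 104  93] [0.595 0.128 0.07 ]
252 221 [89 81 70] [0.6   0.125 0.066]
253 221 [111 104  96] [0.599 0.127 0.068]
scene bar y@x 0.532 0.1274 yaw -0.006 n 729 ends [-0.0757  0.0835] std 0.0015
wrist bar y@x 0.532 0.1262 yaw -0.006 n 33864 ends [-0.0787  0.0777] std 0.0007
```

```bash
python3 -c "
from bar import *
im,P=cloud('wrist'); o=manip.get_obs(); M=R.from_quat(o['ee_rot']).as_matrix()
T=(P-np.array(o['position']))@M
print('bench z', np.nanmedian(P[20:60,200:260,2]))
for v in (236,240,245,250,260,280,300,320,340):
    for u in (100,120,130,135,140,145,150,365,360,355,370,380): 
        if T[v,u,2]<-.02: print((u,v),T[v,u].round(3),P[v,u].round(3),im[v,u])
"
```

```text
bench z 0.0012567527149713043
(365, 236) [ 0.006  0.051 -0.033] [0.6   0.124 0.051] [113  79  43]
(360, 236) [ 0.006  0.049 -0.032] [0.598 0.124 0.05 ] [115  81  43]
(355, 236) [ 0.006  0.047 -0.033] [0.596 0.123 0.051] [120  85  45]
(370, 236) [ 0.006  0.054 -0.033] [0.602 0.124 0.051] [118  83  48]
(380, 236) [ 0.006  0.059 -0.032] [0.607 0.125 0.05 ] [198 141  78]
(135, 240) [ 0.011 -0.048 -0.047] [0.502 0.108 0.063] [80 60 46]
(140, 240) [ 0.01  -0.046 -0.046] [0.503 0.108 0.062] [81 60 45]
(145, 240) [ 0.011 -0.044 -0.047] [0.506 0.109 0.063] [55 25  0]
(365, 240) [ 0.01   0.046 -0.047] [0.594 0.127 0.065] [69 58 46]
(360, 240) [ 0.011  0.044 -0.047] [0.592 0.127 0.065] [70 58 47]
(355, 240) [ 0.01   0.042 -0.047] [0.59  0.126 0.065] [49 38 25]
(370, 240) [ 0.01   0.049 -0.046] [0.596 0.127 0.064] [80 64 46]
(380, 240) [ 0.004  0.058 -0.033] [0.607 0.124 0.051] [199 141  74]
(130, 245) [ 0.01  -0.049 -0.051] [0.501 0.107 0.066] [70 61 53]
(135, 245) [ 0.011 -0.046 -0.052] [0.503 0.109 0.068] [69 63 56]
(140, 245) [ 0.01  -0.045 -0.051] [0.505 0.108 0.067] [19 17 15]
(145, 245) [
[... 3609 characters left out ...]
[ 0.016 -0.029 -0.112] [0.518 0.116 0.128] [12 13 11]
(130, 340) [ 0.017 -0.026 -0.113] [0.52  0.117 0.129] [13 15 17]
(135, 340) [ 0.017 -0.025 -0.113] [0.521 0.118 0.129] [18 12  9]
(140, 340) [ 0.015 -0.025 -0.111] [0.522 0.116 0.127] [18 17 16]
(145, 340) [ 0.016 -0.023 -0.112] [0.523 0.117 0.129] [ 7 10 15]
(150, 340) [ 0.016 -0.022 -0.112] [0.524 0.118 0.129] [29 27 19]
(365, 340) [ 0.017  0.024 -0.113] [0.569 0.127 0.13 ] [5 0 0]
(360, 340) [ 0.016  0.023 -0.112] [0.569 0.126 0.129] [15 11 12]
(355, 340) [ 0.017  0.022 -0.113] [0.567 0.127 0.13 ] [13 18 12]
(370, 340) [ 0.017  0.025 -0.113] [0.57  0.128 0.131] [11 11  8]
(380, 340) [ 0.017  0.027 -0.113] [0.572 0.128 0.13 ] [14 14  6]
```

The wrist and scene depth both put the open fingertips 44 mm behind the reported TCP, not 13 mm. The fingers therefore passed over the blank, which hasn't moved. I'm going back and descending 31 mm deeper.

```bash
python3 -c "
from plan import *
plan((.535,.192,.022),0,step=.03)"
```

```text
t 4.65 p [0.5517 0.1084 0.0167] yaw 11.56 tilt [ 0.016  0.026 -1.   ] F [-0.1  0.9  0.2] gw 1.0
[[0.0299, 0.0001, -0.0019, 7.0, -1], [0.0297, -0.0035, -0.0019, 4.6, -1], [0.0248, -0.005, -0.0016, 0.0, -1]]
```

Call:
apply_moves:
  commands:
    - [0, 0, -0.01, 0, -1]
    - [0.03, 0, -0.003, 6, -1]
    - [0.03, -0.003, -0.003, 4, -1]
    - [0.025, -0.005, 0, 1.5, -1]
    - [0, 0, 0, 0, -1]

```text
clock: 5.07
position: [0.534, 0.1928, 0.0373]
ee_rot: [0.711, 0.703, 0.015, 0.001]
ft_force: [0.2, -0.8, 0.0]
grip_width: 0.997
```

```bash
python3 -c "
from plan import *
plan((.535,.192,-.027),0,step=.03)"
```

```text
t 5.07 p [0.534  0.1928 0.0373] yaw -0.72 tilt [ 0.02   0.023 -1.   ] F [ 0.2 -0.8  0. ] gw 1.0
[[-0.0004, 0.0005, 0.03, -0.7, -1], [-0.0004, 0.0005, 0.03, 0.0, -1], [-0.0001, 0.0001, 0.0043, 0.0, -1]]
```

Call:
apply_moves:
  commands:
    - [0, 0, 0.028, -0.7, -1]
    - [0, 0, 0.022, 0, -1]
    - [0, 0, 0.012, 0, -1]
    - [0, 0, 0, 0, -1]

```text
clock: 5.4
position: [0.5373, 0.1986, -0.0223]
ee_rot: [0.705, 0.709, 0.018, 0.001]
ft_force: [-0.8, -1.1, -0.4]
grip_width: 1.003
```

Call:
apply_moves:
  commands:
    - [-0.012, 0, 0, 0, -1]
    - [-0.012, 0, 0, 0, -1]
    - [-0.008, 0, 0, -1, -1]
    - [-0.008, 0, 0, -1.5, -1]
    - [-0.008, 0, 0, -1.5, -1]

```text
clock: 5.82
position: [0.54, 0.1454, -0.0193]
ee_rot: [0.679, 0.734, 0.02, 0.003]
ft_force: [0.1, -0.1, 1.4]
grip_width: 0.999
```

```bash
python3 -c "
from plan import *
from bar import *
plan((.536,.104,-.026),10.6)
im,P=bar('wrist',(.54,.115),r0=.1)
"
```

```text
t 5.82 p [ 0.54    0.1454 -0.0193] yaw 4.4 tilt [ 0.022  0.033 -0.999] F [ 0.1 -0.1  1.4] gw 1.0
[[-0.037, -0.0065, 0.0061, -6.2, -1], [-0.0039, -0.0011, 0.0007, 0.0, -1]]
wrist bar y@x 0.54 0.1065 yaw 0.03 n 9686 ends [-0.084   0.0703] std 0.0009
```

Call:
apply_moves:
  commands:
    - [-0.008, 0, 0.002, -1.3, -1]
    - [-0.008, 0, 0.002, -1.3, -1]
    - [-0.008, 0, 0.001, -1.3, -1]
    - [-0.008, 0, 0.001, -1.3, -1]
    - [-0.007, 0, 0.001, -1, -1]

```text
clock: 6.28
position: [0.5483, 0.098, -0.0213]
ee_rot: [0.64, 0.768, 0.022, 0.006]
ft_force: [0.4, 0.3, 0.0]
grip_width: 0.999
```

```bash
python3 -c "
from plan import *
from bar import *
plan((.536,.104,-.026),10.6)
im,P=bar('wrist',(.54,.075),r0=.15)
im,P=bar('scene',(.54,.075),r0=.15)
"
```

```text
t 6.28 p [ 0.5483  0.098  -0.0213] yaw 10.32 tilt [ 0.019  0.042 -0.999] F [0.4 0.3 0. ] gw 1.0
[[0.0082, -0.0111, 0.0047, -0.3, -1]]
wrist bar y@x 0.54 0.0964 yaw 0.029 n 7617 ends [-0.0831  0.0584] std 0.0025
scene bar y@x 0.54 0.0882 yaw -0.457 n 146 ends [-0.0408  0.0933] std 0.0028
```

```bash
python3 -c "
from bar import *
a,P=cloud('wrist'); b,_=cloud('scene'); np.savez('w3.npz',a=a,P=P)
save(np.hstack([cv2.resize(a,(400,300)),cv2.resize(b[150:300,180:380],(400,300))]),'c3.png')
"
```

```text
(no output)
```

View pics/c3.png

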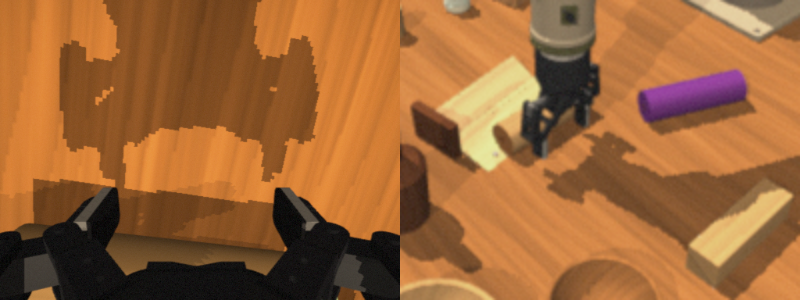

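```bash
cat > bar.py <<'E'
from fit import *
CR=np.array([.572,-.043,.187])
def bar(n,c,r0=0.,zc=.025,rr=.1):
    "bar fit: axis height free, tilt ignored; reports cradle-frame pose"
    im,P=cloud(n); sat=im.max(-1).astype(int)-im.min(-1)
    q=P[(sat>35)&(np.hypot(P[...,0]-c[0],P[...,1]-c[1])<rr)&(P[...,2]>zc+.004)&(P[...,2]<zc+.03)]
    if len(q)<60: print(n,"few",len(q)); return im,P
    f=lambda a:np.hypot(-np.sin(a[1])*(q[:,0]-c[0])+np.cos(a[1])*(q[:,1]-a[0]),q[:,2]-a[2])-.025
    s=least_squares(f,[c[1],r0,zc],loss="soft_l1",f_scale=.001,x_scale=[.01,.1,.01])
    k=abs(s.fun)<.004; u=np.cos(s.x[1])*(q[k,0]-c[0])+np.sin(s.x[1])*(q[k,1]-s.x[0])
    e=np.percentile(u,[1,99]); d=np.array([c[0],s.x[0]])-CR[:2]; ca,sa=np.cos(CR[2]),np.sin(CR[2])
    a=s.x[1]-CR[2]; x0,y0=ca*d[0]+sa*d[1],-sa*d[0]+ca*d[1]
    print(n,"n",k.sum(),len(q),"std",s.fun[k].std().round(4),"z",s.x[2].round(4),"relyaw",a.round(3),"ends cradle xy",[(round(float(x0+t*np.cos(a)),4),round(float(y0+t*np.sin(a)),4)) for t in e])
    return im,P
E
python3 -c "
from bar import *
bar('wrist',(.54,.06),r0=.1)
bar('scene',(.54,.06),r0=.1)
bar('top',(.54,.06),r0=.1)
o=manip.get_obs();d=o['position'][:2]-CR[:2];print(-np.sin(.187)*d[0]+np.cos(.187)*d[1])
"
```

```text
wrist n 3259 3346 std 0.0006 z 0.0265 relyaw -0.151 ends cradle xy [(-0.0786, 0.1025), (0.0371, 0.0849)]
scene n 173 215 std 0.0016 z 0.0255 relyaw -0.154 ends cradle xy [(-0.0617, 0.1038), (0.0631, 0.0845)]
top n 226 230 std 0.0016 z 0.0564 relyaw -0.14 ends cradle xy [(-0.1, 0.07), (0.0527, 0.0485)]
0.1452049837342155
```

Call:
apply_moves:
  commands:
    - [-0.001, -0.011, 0.003, -0.3, -1]
    - [-0.002, -0.011, 0.002, 0, -1]
    - [-0.005, 0, 0.001, 0, -1]
    - [-0.005, 0, 0.001, 0, -1]
    - [-0.005, 0, 0, 0, -1]

```text
clock: 7.05
position: [0.5301, 0.0823, -0.0299]
ee_rot: [0.636, 0.771, 0.023, 0.006]
ft_force: [0.0, 1.3, -0.3]
grip_width: 0.997
```

```bash
cat > st.py <<'E'
from bar import *
import sys
o=manip.get_obs(); M=R.from_quat(o['ee_rot']).as_matrix(); d=o['position'][:2]-CR[:2]; c,s=np.cos(CR[2]),np.sin(CR[2])
print("t",round(o['clock'],2),"TCP cradle",round(c*d[0]+s*d[1],4),round(-s*d[0]+c*d[1],4),"z",round(o['position'][2],4),"relyaw deg",round(np.degrees(np.arctan2(M[1,1],M[0,1])-CR[2]),2),"tilt",M[2].round(3),"F",o['ft_force'].round(1))
yc=float(sys.argv[1]); zc=float(sys.argv[2]); p=CR[:2]+np.array([-s*yc,c*yc])
for n in sys.argv[3:]: bar(n,p,r0=.15,zc=zc)
E
python3 st.py .085 .026 wrist scene
```

```text
t 7.05 TCP cradle -0.0179 0.1309 z -0.0299 relyaw deg 0.24 tilt [ 0.021  0.043 -0.999] F [ 0.   1.3 -0.3]
wrist n 4705 4799 std 0.0006 z 0.027 relyaw -0.123 ends cradle xy [(-0.0924, 0.0951), (0.0543, 0.077)]
scene n 225 265 std 0.0015 z 0.0273 relyaw -0.141 ends cradle xy [(-0.0628, 0.0919), (0.0612, 0.0743)]
```

Call:
apply_moves:
  commands:
    - [-0.006, 0, 0, 0, -1]
    - [-0.006, 0, 0, 0, -1]
    - [-0.006, 0, 0, 0, -1]
    - [-0.006, 0, 0, 0, -1]
    - [-0.006, 0, 0, 0, -1]

```text
clock: 7.57
position: [0.538, 0.0514, -0.0298]
ee_rot: [0.636, 0.771, 0.024, 0.006]
ft_force: [-0.7, 1.9, 1.3]
grip_width: 0.997
```

```bash
python3 st.py .06 .03 wrist scene
```

```text
t 7.57 TCP cradle -0.0158 0.099 z -0.0298 relyaw deg 0.22 tilt [ 0.022  0.045 -0.999] F [-0.7  1.9  1.3]
wrist n 4764 4865 std 0.0006 z 0.0325 relyaw -0.064 ends cradle xy [(-0.088, 0.0618), (0.0517, 0.0529)]
scene n 180 223 std 0.0016 z 0.0322 relyaw -0.082 ends cradle xy [(-0.0591, 0.0595), (0.0597, 0.0497)]
```

Call:
apply_moves:
  commands:
    - [-0.006, 0, -0.001, 0, -1]
    - [-0.006, 0, -0.002, 0, -1]
    - [-0.006, 0, -0.002, 0, -1]
    - [-0.005, 0, -0.002, 0, -1]
    - [-0.005, 0, -0.001, 0, -1]

```text
clock: 8.08
position: [0.543, 0.0215, -0.0219]
ee_rot: [0.636, 0.771, 0.024, 0.006]
ft_force: [-0.5, 2.6, 1.3]
grip_width: 1.0
```

```bash
python3 st.py .032 .035 wrist scene
```

```text
t 8.08 TCP cradle -0.0165 0.0688 z -0.0219 relyaw deg 0.22 tilt [ 0.022  0.044 -0.999] F [-0.5  2.6  1.3]
wrist n 7708 7774 std 0.0006 z 0.0374 relyaw 0.002 ends cradle xy [(-0.0881, 0.0306), (0.0502, 0.0309)]
scene n 182 223 std 0.0015 z 0.036 relyaw 0.002 ends cradle xy [(-0.0632, 0.0302), (0.0627, 0.0304)]
```

Call:
apply_moves:
  commands:
    - [-0.004, 0, -0.001, 0, -1]
    - [-0.004, 0, -0.001, 0, -1]
    - [-0.004, 0, 0, 0, -1]
    - [-0.003, 0, 0, 0, -1]
    - [-0.003, 0, 0, 0, -1]

```text
clock: 8.6
position: [0.5466, 0.0013, -0.0204]
ee_rot: [0.636, 0.771, 0.024, 0.006]
ft_force: [0.3, -0.0, 0.5]
grip_width: 0.998
```

```bash
python3 st.py .005 .032 wrist scene
```

```text
t 8.6 TCP cradle -0.0167 0.0483 z -0.0204 relyaw deg 0.2 tilt [ 0.021  0.044 -0.999] F [ 0.3 -0.   0.5]
wrist n 3689 3745 std 0.0006 z 0.0331 relyaw 0.003 ends cradle xy [(-0.0954, -0.0009), (0.0564, -0.0004)]
scene n 182 231 std 0.0015 z 0.0343 relyaw -0.018 ends cradle xy [(-0.0601, -0.0024), (0.062, -0.0047)]
```

Call:
apply_moves:
  commands:
    - [0.006, 0, 0, 0, -1]
    - [0, 0, -0.035, 0, -1]
    - [0, 0, -0.038, 0, -1]
    - [-0.01, -0.03, 0, 0, 1]
    - [-0.015, -0.035, 0, 0, 1]
  squeeze: 30

```text
clock: 9.12
position: [0.4851, -0.0271, 0.0509]
ee_rot: [0.634, 0.773, 0.023, 0.006]
ft_force: [-0.2, -0.9, -0.3]
grip_width: 0.752
```

Call:
apply_moves:
  commands:
    - [-0.015, -0.035, 0, 0, 1]
    - [-0.008, -0.018, 0, 0, 1]
    - [0, 0, 0, 0, 1]
    - [0, 0, 0, 0, 1]

```text
clock: 9.45
position: [0.4315, -0.062, 0.0485]
ee_rot: [0.635, 0.772, 0.024, 0.006]
ft_force: [0.8, 0.4, 0.3]
grip_width: 0.146
```

```bash
python3 st.py .0 .032 wrist scene top; python3 -c "
from bar import *
a,P=cloud('wrist'); b,_=cloud('scene');_,Pt=cloud('top'); print(fit_cradle(Pt))
save(np.hstack([cv2.resize(a,(400,300)),cv2.resize(b[150:300,180:380],(400,300))]),'c4.png')
o=manip.get_obs(); M=R.from_quat(o['ee_rot']).as_matrix();T=(P-np.array(o['position']))@M
m=(T[...,2]<-.01)&(T[...,2]>-.06)&(abs(T[...,0])<.03)&(abs(T[...,1])<.04)
print(m.sum(),T[m].min(0),T[m].max(0), o['grip_width'])
"
```

```text
t 9.45 TCP cradle -0.1416 0.0075 z 0.0485 relyaw deg 0.44 tilt [ 0.021  0.044 -0.999] F [0.8 0.4 0.3]
wrist n 14292 14292 std 0.0005 z 0.0329 relyaw -0.003 ends cradle xy [(-0.0982, -0.0006), (0.0059, -0.0009)]
scene n 585 622 std 0.0015 z 0.0318 relyaw -0.002 ends cradle xy [(-0.0965, 0.0006), (0.0609, 0.0003)]
top n 674 682 std 0.0015 z 0.0328 relyaw -0.002 ends cradle xy [(-0.0914, -0.0019), (0.057, -0.0022)]
(array([ 0.56958127, -0.04124978,  0.16986275]), np.float64(6.676036267908925), 1449, (np.float64(99.54088654120473), np.float64(117.9198543288082), np.float64(-49.56201187595212), np.float64(35.21920356614875)))
1640 [-0.00711333 -0.01404469 -0.05998947] [ 0.01114586  0.03923077 -0.01000849] 0.0021612372873172393
```

View pics/c4.png

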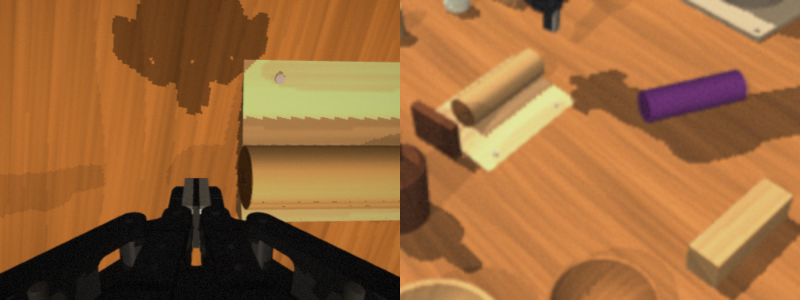

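Call:
apply_moves:
  commands:
    - [-0.008, 0, 0.03, -0.2, 1]
    - [0, 0, 0.025, 0, 1]
    - [0, 0, 0.004, 0, 1]
    - [0, 0, 0, 0, 1]

```text
clock: 10.08
position: [0.4401, -0.0669, -0.0115]
ee_rot: [0.631, 0.775, 0.024, 0.008]
ft_force: [0.3, 0.0, -0.6]
grip_width: -0.002
```

```bash
python3 st.py .0 .032 top
```

```text
t 10.08 TCP cradle -0.134 0.0011 z -0.0115 relyaw deg 0.94 tilt [ 0.018  0.046 -0.999] F [ 0.3  0.  -0.6]
top n 738 748 std 0.0014 z 0.0327 relyaw -0.001 ends cradle xy [(-0.0912, -0.002), (0.0575, -0.0021)]
```

Call:
apply_moves:
  commands:
    - [0, 0.01, 0.0005, 0.2, 1]
    - [0, 0.01, 0.0005, 0.2, 1]
    - [0, 0.008, 0.0005, 0.2, 1]
    - [0, 0.008, 0.0005, 0, 1]
    - [0, 0.006, 0, 0, 1]

```text
clock: 10.55
position: [0.4869, -0.0568, -0.0074]
ee_rot: [0.635, 0.772, 0.025, 0.008]
ft_force: [-2.0, -0.1, -0.7]
grip_width: 0.002
```

```bash
python3 st.py .0 .032 scene wrist
```

```text
t 10.55 TCP cradle -0.0862 0.0022 z -0.0074 relyaw deg 0.32 tilt [ 0.019  0.05  -0.999] F [-2.  -0.1 -0.7]
scene n 617 643 std 0.0015 z 0.0318 relyaw 0.001 ends cradle xy [(-0.0689, 0.0002), (0.0887, 0.0004)]
wrist n 20114 20242 std 0.0006 z 0.0329 relyaw -0.001 ends cradle xy [(-0.0736, -0.0008), (0.0158, -0.0008)]
```

Call:
apply_moves:
  commands:
    - [-0.0005, 0.003, 0.0005, 0, 1]
    - [0, 0.003, 0.0005, 0, 1]
    - [0, 0.003, 0, 0, 1]

```text
clock: 10.9
position: [0.4955, -0.0558, -0.0081]
ee_rot: [0.635, 0.772, 0.025, 0.008]
ft_force: [-2.6, -0.3, -0.9]
grip_width: -0.0
```

Call:
apply_moves:
  commands:
    - [0, 0.002, 0, 0, 1]
    - [0, 0.002, 0, 0, 1]

```text
clock: 11.07
position: [0.4993, -0.0551, -0.0081]
ee_rot: [0.636, 0.772, 0.025, 0.008]
ft_force: [-2.0, -1.0, 0.3]
grip_width: 0.002
```

```bash
python3 st.py .0 .032 scene wrist
```

```text
t 11.07 TCP cradle -0.0737 0.0017 z -0.0081 relyaw deg 0.3 tilt [ 0.02   0.048 -0.999] F [-2.  -1.   0.3]
scene n 595 600 std 0.0014 z 0.0321 relyaw -0.003 ends cradle xy [(-0.0583, 0.0005), (0.0956, -0.0)]
wrist n 20336 20484 std 0.0006 z 0.033 relyaw -0.001 ends cradle xy [(-0.0618, -0.0008), (0.0265, -0.0009)]
```

Call:
apply_moves:
  commands:
    - [0, 0.002, 0, 0, 1]
    - [0, 0.0015, 0, 0, 1]

```text
clock: 11.33
position: [0.5013, -0.0547, -0.0083]
ee_rot: [0.636, 0.772, 0.024, 0.007]
ft_force: [-11.7, -1.1, 8.2]
grip_width: -0.001
```

Call:
apply_moves:
  commands:
    - [0, 0.0015, 0, 0, 1]
    - [0, 0.0015, 0, 0, 1]

```text
clock: 11.5
position: [0.501, -0.0548, -0.0089]
ee_rot: [0.636, 0.771, 0.022, 0.004]
ft_force: [-8.6, -1.5, 5.7]
grip_width: 0.001
```

The force jumped from 2 N to 12 N and the tool stopped moving, so the blank is against the stop. Backing off and moving clear.

Call:
apply_moves:
  commands:
    - [0, -0.003, 0, 0, 1]
    - [0, -0.01, 0, 0, 1]
    - [0, -0.025, 0, 0, 1]
    - [0, -0.03, 0, 0, 1]
    - [0, -0.005, -0.03, 0, 1]

```text
clock: 11.92
position: [0.4233, -0.0697, 0.0142]
ee_rot: [0.635, 0.772, 0.02, 0.003]
ft_force: [-0.2, 0.3, -1.4]
grip_width: 0.004
```

Call:
apply_moves:
  commands:
    - [0, 0, -0.035, 0, 1]
    - [0, 0, -0.035, 0, 1]
    - [0, 0, -0.035, 0, 1]
    - [0, 0, -0.02, 0, 1]
    - [0, 0, 0, 0, 1]

```text
clock: 12.33
position: [0.4151, -0.0751, 0.1471]
ee_rot: [0.637, 0.771, 0.022, 0.005]
ft_force: [-0.6, 0.4, 0.3]
grip_width: 0.003
```

```bash
python3 st.py .0 .032 scene wrist top; python3 -c "
from bar import *
a,P=cloud('top'); b,Q=cloud('scene')
save(np.hstack([cv2.resize(a[90:240,190:390],(400,300)),cv2.resize(b[150:300,140:340],(400,300))]),'c5.png')
P0=np.load('top0.npz')['P'];i0=np.load('top0.npz')['im'].astype(int)
for t in('finial','wax','offcut','bowl','sanding_block','mallet','square_blank'):
    r=nets.place_of('top',t)[:1]; print(t,[(np.round(x['xy']),round(x['conf'],2)) for x in r])
dz=np.abs(P[...,2]-P0[...,2])>.02; n,l,s,c=cv2.connectedComponentsWithStats(dz.astype(np.uint8)); print([(x.tolist()) for x in s[1:] if x[4]>40])
"
```

```text
t 12.33 TCP cradle -0.1602 -0.0024 z 0.1471 relyaw deg 0.15 tilt [ 0.021  0.04  -0.999] F [-0.6  0.4  0.3]
scene n 584 591 std 0.0014 z 0.032 relyaw -0.003 ends cradle xy [(-0.0559, 0.0004), (0.0951, -0.0)]
wrist n 8024 8240 std 0.0006 z 0.0328 relyaw -0.002 ends cradle xy [(-0.0612, -0.0007), (0.0648, -0.0009)]
top n 983 1012 std 0.0014 z 0.0326 relyaw -0.003 ends cradle xy [(-0.061, -0.0017), (0.0977, -0.0023)]
finial [(array([374., 126.]), 0.81)]
wax [(array([376., 205.]), 0.64)]
offcut [(array([375., 155.]), 0.54)]
bowl [(array([140., 128.]), 0.79)]
sanding_block [(array([371., 237.]), 0.58)]
mallet [(array([240.,  94.]), 0.64)]
square_blank [(array([129., 194.]), 0.93)]
[[234, 126, 165, 258, 20883], [208, 146, 18, 59, 1036]]
```

View pics/c5.png

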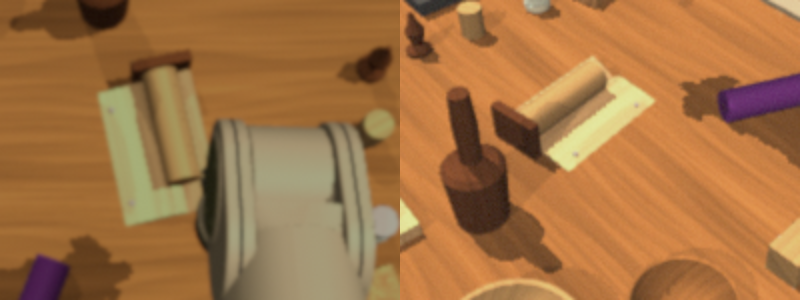

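The picture shows the blank in the V with its far end at the stop (left half, about (160,70)). The mallet, finial and offcut are standing where they were, and the arm is clear.

```bash
python3 -c "
from h import *
print(workorder.hand_in())"
```

```text
the job is handed in; nothing more can be done
None
```

I rolled the blank with the open fingertips up the ramp and over the crest into the V. I then pushed it endwise with the shut fingers until it met the stop, backed off, and handed in at about 12.5 s. No verdict was reported.

**What the last checks showed**
- **Seating:** the blank's axis is 32.0–32.8 mm above the bench. It lies 0 to -2 mm off the V's middle and within 0.003 rad of the V's direction.
- **Stop contact:** force rose from 2 N to 12 N and the tool stopped moving. Top and wrist put the near end at cradle x ≈ -61 mm, so the middle is at about 19 mm against the 20 mm wanted. The scene camera reads the near end about 5 mm farther on; it cuts the bar short at the far end.
- **Clearance:** the wrist force is back to about 0 N and the arm is clear.
- **Other things:** the networks found the bowl, mallet, square blank and finial within a few pixels of where they first were. The arm partly hid the right side from the top camera. I had no start reading for the wax, offcut and sanding block, so I did not measure whether they moved; the arm's path did not go near them.

**What went wrong or disagreed**
- **First push missed:** both cameras showed the open fingertips about 44 mm behind the reported tool point, where the description gives 13 mm. The fingers passed over the blank without touching it. I repeated the push 31 mm deeper.
- **Cradle fit:** the top and scene cameras' fits of the cradle differ by about 6 mm along x and 0.017 rad. I used a value between them, so the endwise seating rests mainly on the force at the stop.

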